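# Lock the hatch bolt home past its spring plunger

## Task

Shoot the hatch slide bolt home: hold the spring plunger's thumb plate well down with the fingertips and, keeping it down the whole way, push the bolt's side arm from behind until it is past the plunger's tooth and the bolt is fully home in its keeper; then let go, so that the plunger springs up behind the arm and locks it. Touch and push only: pinch and lift nothing, do not press on the front of the arm, never let the tooth rub under the arm as it passes, and leave the grate, the rings and the swivel where they lie.

Things in the scene. Friction and masses are not known exactly. Their poses are not given: they have to be found in the camera images.
- track: Fixed hatch-bolt fitting: pine board 250 x 108 x 6 mm (x -122 to 128, y -36 to 72) carrying a brass slide track. Origin on the counter below the tooth's back edge, in line with the bar. Its x axis = the way the bolt shoots (to the keeper), y = from the bar towards the thumb plate, z up. Track and straps fill y -17 to 17, 60 mm high; the keeper is at x 89 to 111, y -22 to 22, 66 mm high.
- bolt (a joint): How far the tarnished dark bolt is shot along track x, m: 0 drawn back, 0.064 fully home (hard stop). About 2 N of friction; stays where left; captive in the track. Its bar is 162 x 22 x 16 mm. With the plunger up, the tooth stops the arm at about 0.030; from 0.060 the arm is past and the tooth can rise behind it.
- plunger (a joint): How far the spring plunger is pressed down, m: 0 up, 0.014 at its hard stop. Springs up by itself; about 3 N starts it and about 7 N holds it at the bottom. Goes straight down without tilting wherever the plate is pressed. Beyond 0.008 the tooth clears the arm: keep it at 0.010 to 0.013 while the arm passes.
- lug_back (a point): Middle of the back face (facing track -x) of the bolt's flat side arm: push here. Moves with the bolt: track x = bolt value - 50 mm, y 44, 47 mm above the counter. From this face the arm is 20 mm thick along x (23 mm with its facing); it sticks out from the bar over the thumb plate to y 60, heights 40 to 54 mm.
- thumb_plate (a point): Point on top of the plunger's flat brass thumb plate, at track x -45, y 44, 30 mm above the counter when up; sinks with the plunger. The plate spans track x -115 to 25, y 17 to 67, 8 mm thick, and runs on under the arm (10 mm gap when up). Its tooth, 10 x 10 mm, stands 18 mm above it at track x 0 to 10, y 14 to 24: fingers kept beyond y 29 pass beside it.
- lug_front (a point): Middle of the front (keeper side) of the bolt's arm, 23 mm along track x from lug_back. A 3 mm facing, y 26 to 60, heights 41 to 53 mm, covers the arm there: not to be pressed on.
- grate: Loose brass scupper grate 90 x 90 x 7 mm lying flat near the fitting, origin under its centre. Leave alone.
- ring_a: Loose bronze cotter ring, 36 mm across, 5 mm high, lying flat; origin under its centre. Leave alone.
- ring_b: The second bronze cotter ring, same size. Leave alone.
- swivel: Loose brass spinnaker swivel, about 91 mm long, 31 mm wide, 22 mm high, lying flat; origin under its centre. Leave alone.

How it is judged:
On the way, in this order (a step that is already met when the one before it is completed fails the run):
1. the plunger is held down while the arm is still behind its tooth (value of joint plunger above 0.0088 m and value of joint bolt below 0.03 m), for 0.1 s.
2. the arm has been pushed past the tooth with the plunger still held down (value of joint bolt above 0.06 m and value of joint plunger above 0.0085 m), for 0.05 s.
At the end, for the whole second after the job is handed in: The bolt is home (at least 60 of its 64 mm, which is past the tooth), the plunger has sprung up behind the arm (within 1.5 mm of its top) and the grate, rings and swivel are within 12 mm of where they lay (value of joint bolt between 0.06 and 0.067 m and value of joint plunger below 0.0015 m and not (distance of any of grate, ring_a, ring_b, swivel from where it was at the start of the episode above 0.012 m)); the robot touches nothing.
It fails at once if the plunger was let up against the arm while the arm was passing over the tooth (value of joint bolt between 0.032 and 0.058 m and value of joint plunger below 0.0083 m).
It fails at once if the front of the arm was pressed (pinched, or pushed back) (contact force between the fingers and bolt_c2 above 2 N).
It fails at once if a bystander (grate, ring or swivel) was lifted or moved more than 12 mm (distance of any of grate, ring_a, ring_b, swivel from where it was at the start of the episode above 0.012 m).
It also fails if it takes over 35 s, if anything falls off the work surface, if the arm or the gripper's body presses on something with over 40 N, if the wrist force passes 120 N, or if a joint passes its speed limit or range.

## Robot

A 6-joint arm with a two-finger parallel gripper is mounted at the origin on the work surface. World frame = base frame: x ahead of the robot, y to its left, z up, the work surface at z = 0. Lengths are in m, angles in rad, forces in N, time in s.
With the tool pointing down it reaches from about 0.375 to 0.9 m from the base axis. Payload 3.1 kg.
Tool frame: the origin (TCP) lies between the finger pads; the fingertips stand 11 mm ahead of it and the grasp point (between the pads) lies 8 mm behind it; z points along the fingers, y is the line along which they close (so a half turn about z gives the same grasp; the last joint's range is limited). The gripper opens to 87 mm and grips with 3 to 60 N. Pads are 19 mm wide; open, the fingers measure 117 mm over their backs; the gripper's body (75 mm by 190 mm) begins 51 mm behind the grasp point.
Start: joints at [1.149, 0.527, 1.433, -0, 1.181, -0.178], TCP at [0.151, 0.607, 0.234] pointing down, gripper open.
Joint ranges: [-3.08, 3.08], [-0.75, 2.2], [0.22, 2.44], [-1.43, 4.57], [0, 2.65], [-2.85, 2.85]. Speed limits (rad/s): [2.79, 2.79, 3.14, 3.14, 3.14, 3.14].

## Interface

Orientations are given as a unit quaternion [x, y, z, w].
In Python, from rig import robot gives the robot as it stands.
- The arm moves only by the tool move_arm, never from a script. Its argument "moves" is text: rows parted by semicolons, each of 7 numbers parted by spaces: the shift along the tool's x, y, z in units of 100 mm (1.0 is 100 mm), then the turn, a rotation vector about the tool's x, y, z in units of 90 degrees (1.0 is 90 degrees), then the opening, from 0 (shut) to 1 (fully open). A call has 1 to 12 rows; each row is the pose to reach, as a shift and turn from the pose commanded when the call began, along the tool's axes at that moment; what a row does not reach only later rows make up. A row lasts 1/10 s, in which the tool goes at most 50 mm and 8.59 degrees, less where a joint would pass 70% of its speed; a pose out of reach is approached as far as the arm can. A call with a number of a shift or a turn outside -1 to 1 is refused whole. A call with a gripper value outside its range is refused whole. The fingers move at their own pace and stop on an object; "squeeze" is the grip in N (left out, the last holds). Time passes only in rows, so rows that repeat a pose let the fingers close. It gives the time, the measured TCP pose, the force, the opening and the grip force at its end, in the units of the state.
- robot.get_obs(): the state, without advancing time (a new reading comes with each control period).
- robot.camera(name): name is "side" or "top"; returns a dict with "image" (384x512x3 uint8, red, green, blue), "intrinsics" (3x3 intrinsics, pixels), "dist_coeffs" ([k1, k2, p1, p2, k3] as OpenCV has them; the pictures are not rectified), "extrinsics" (4x4, takes a point from world to camera coordinates). Camera axes: x right, y up, looking along -z (the intrinsics and any distortion apply to the point x, -y, -z); pixel columns grow to the right and rows downward; lengths in m; the calibration is good to about 2 mm. A picture is of the moment at which its call begins. There is no depth.
- robot.hand_in(): hands the job in; it is judged then, once.
The state is a dict: "time": time; "q": joint angles; "joint_velocities": joint speeds; "joint_torque": joint torques, N m; "position": TCP position; "tool_rot": TCP orientation; "ft_force": force on the tool from outside, world axes, zero at the start; "moment": the same for the moment, N m; "grip_width": finger opening in m; "grip_force": force on a finger pad.
Only numpy, scipy, OpenCV 4.12 (cv2) and the standard library are available. Lean on these libraries where they do the work, as an engineer would, in place of code of your own. Each camera call takes 0.05 s, during which the arm holds its last target. There are 200 camera calls.

## Working session

There is one attempt and no reset: what is moved stays moved. The work goes in short steps, Python scripts to look and compute and a tool call to move; the robot and the scene stay as the last step left them, time stands still between calls to the robot, and variables do not carry over. Pictures are saved under pics/ and viewed, at most 10 in all, crops included, and the job is handed in when it is done.

Besides the shell and the picture viewer there is one more tool, called as name(argument=value, ...), one argument or row to a line, values as JSON. move_arm: Moves the arm, as the interface text tells. Shifts and turns lie within -1 to 1; 1 stands for 100 mm of shift or 90 degrees of turn. Its arguments: {"type":"object","properties":{"moves":{"type":"string"},"squeeze":{"type":"number"}},"required":["moves"]}

```bash
mkdir -p pics; python3 - <<'E'
from rig import robot
import cv2,pickle
d={n:robot.camera(n) for n in("top","side")}
pickle.dump(d,open("cams.pkl","wb"))
for n in d: cv2.imwrite(f"pics/{n}0.png",cv2.resize(d[n]["image"][:,:,::-1],(768,576)))
o=robot.get_obs();print(o["position"],o["tool_rot"],o["time"],o["ft_force"])
for n in d:print(d[n]["intrinsics"],d[n]["dist_coeffs"],d[n]["extrinsics"])
E
```

```text
[0.15061119 0.60594311 0.23269199] [ 1.21594644e-01  9.92579388e-01 -9.11405184e-04 -2.64385838e-04] 0.1 [-0.31939633 -0.29726043 -0.05987012]
[[448.77696117   0.         259.91876971]
 [  0.         448.77696117 190.3978503 ]
 [  0.           0.           1.        ]] [-0.14613841  0.          0.          0.          0.        ] [[-0.02019817 -0.99967056  0.01583699  0.05153796]
 [ 0.98827607 -0.01756526  0.15166367 -0.60620043]
 [-0.15133553  0.01871465  0.98830528 -0.95937964]
 [ 0.          0.          0.          1.        ]]
[[477.7351924    0.         252.70026733]
 [  0.         477.7351924  186.24800902]
 [  0.           0.           1.        ]] [-0.03282874  0.          0.          0.          0.        ] [[-0.91518829 -0.40293884  0.00840709  0.54986937]
 [ 0.24611231 -0.54222878  0.80337829 -0.18571385]
 [-0.31915375  0.73731149  0.59540965 -0.96309301]
 [ 0.          0.          0.          1.        ]]
```

View pics/top0.png

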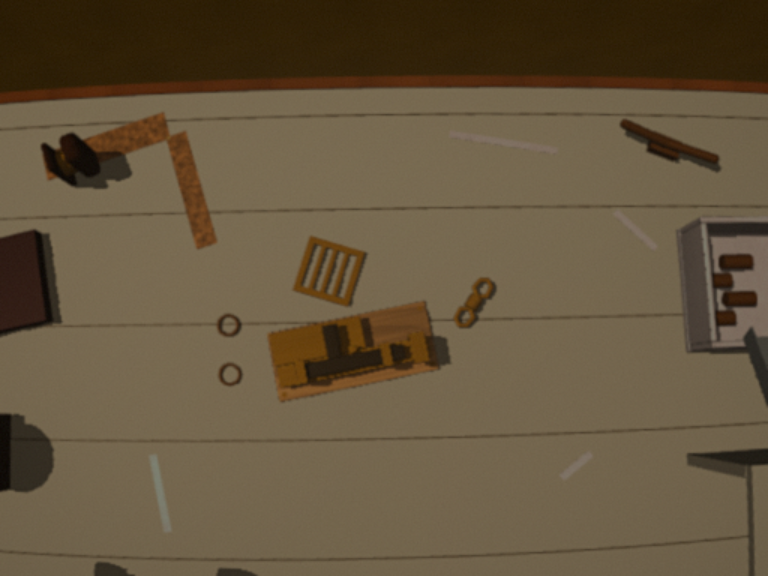

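View pics/side0.png

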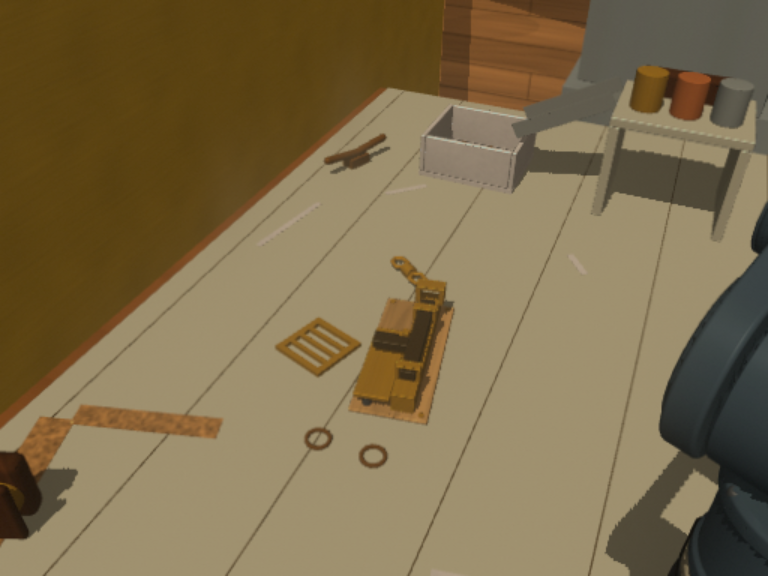

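```bash
cat > h.py <<'E'
import numpy as np,cv2,pickle
F=np.diag([1.,-1,-1])
def prep(c):
    E=F@np.array(c["extrinsics"])[:3]; return np.array(c["intrinsics"]),np.array(c["dist_coeffs"]),E[:,:3],E[:,3]
def proj(c,P):
    K,D,R,t=prep(c); return cv2.projectPoints(np.asarray(P,float).reshape(-1,3),cv2.Rodrigues(R)[0],t,K,D)[0][:,0]
def ray(c,uv,z):
    K,D,R,t=prep(c); n=cv2.undistortPoints(np.asarray(uv,float).reshape(-1,1,2),K,D)[:,0]
    d=np.c_[n,np.ones(len(n))]@R; o=-R.T@t
    return o+d*((z-o[2])/d[:,2])[:,None]
def fit(B,W):
    cb,cw=B.mean(0),W.mean(0); H=(B-cb).T@(W-cw); a=np.arctan2(H[0,1]-H[1,0],H[0,0]+H[1,1])
    R=np.array([[np.cos(a),-np.sin(a)],[np.sin(a),np.cos(a)]]); return a,cw-R@cb,R
def world(a,o,P):
    P=np.asarray(P,float).reshape(-1,3); R=np.array([[np.cos(a),-np.sin(a)],[np.sin(a),np.cos(a)]])
    return np.c_[P[:,:2]@R.T+o,P[:,2]]
E
python3 - <<'E'
from h import *
d=pickle.load(open("cams.pkl","rb"))
B=np.array([[-.122,.072],[.128,.072],[.128,-.036],[-.122,-.036]])
seeds={"top":(180,175),"side":(200,175)}
res={}
for n in d:
    im=d[n]["image"]; hsv=cv2.cvtColor(im,cv2.COLOR_RGB2HSV)
    m=((hsv[...,1]>105)).astype(np.uint8)
    k,l,s,_=cv2.connectedComponentsWithStats(m); 
    for i in range(1,k):
        x,y,w,h,a=s[i]
        if a>30 and x>90 and x<340 and y>110 and y<300: print(n,s[i])
    u,v=seeds[n]; L=l[v-12:v+12,u-12:u+12]; L=L[L>0]; i=np.bincount(L).argmax()
    c=max(cv2.findContours((l==i).astype(np.uint8),0,1)[0],key=cv2.contourArea)
    hull=cv2.convexHull(c)
    if n=="top":
        for e in range(1,30):
            q=cv2.approxPolyDP(hull,e,True)[:,0]
            if len(q)<=4:break
        print("quad",q.tolist())
        g=np.array([[268,333],[425,301],[439,368],[281,401]])/2
        q=np.array([q[np.argmin(((q-p)**2).sum(1))] for p in g],float)
        W=ray(d[n],q,.006)[:,:2]; a,o,R=fit(B,W)
        print(np.degrees(a),o,"resid mm",((B@R.T+o-W)*1000).round(1).tolist())
np.save("pose.npy",[a,*o])
pts={"plate":[[-.115,.067,.03],[.025,.067,.03],[-.115,.017,.03]],"arm":[[-.05,.06,.054],[-.027,.06,.054],[-.027,.02,.054],[-.05,.02,.054]],
"keep":[[.089,-.022,.066],[.111,-.022,.066],[.111,.022,.066],[.089,.022,.066]],"board":np.c_[B,[.006]*4]}
for n,(x,y,w,h) in {"top":(120,135,110,80),"side":(165,125,75,100)}.items():
    f=7 if n=="top" else 6
    im=cv2.resize(d[n]["image"][y:y+h,x:x+w,::-1],None,fx=f,fy=f,interpolation=cv2.INTER_CUBIC)
    im=cv2.convertScaleAbs(im,alpha=1.7)
    for nm,P in pts.items():
        p=((proj(d[n],world(a,o,P))-[x,y]+.5)*f).astype(int)
        for t in p: cv2.drawMarker(im,tuple(map(int,t)),{"plate":(255,0,0),"arm":(0,0,255),"keep":(255,0,255),"board":(0,255,0)}[nm],0,12,1)
    cv2.imwrite(f"pics/{n}1.png",im)
E
```

```text
top [ 195  157   49   48 1140]
top [302 185  28  34 364]
top [ 178  201  115   67 5162]
top [144 209  17  15 111]
top [145 242  16  15 105]Traceback (most recent call last):
  File "<stdin>", line 13, in <module>
ValueError: attempt to get argmax of an empty sequence
```

```bash
cat > m.py <<'E'
from h import *
d=pickle.load(open("cams.pkl","rb"))
B=np.array([[-.122,.072],[.128,.072],[.128,-.036],[-.122,-.036]])
n="top"
hsv=cv2.cvtColor(d[n]["image"],cv2.COLOR_RGB2HSV)
k,l,s,_=cv2.connectedComponentsWithStats((hsv[...,1]>105).astype(np.uint8))
i=[i for i in range(1,k) if tuple(s[i][:2])==(178,201)][0]
c=max(cv2.findContours((l==i).astype(np.uint8),0,1)[0],key=cv2.contourArea)
hull=cv2.convexHull(c)
for e in range(1,30):
    q=cv2.approxPolyDP(hull,e,True)[:,0]
    if len(q)<=4:break
print("quad",q.tolist())
g=np.array([[268,333],[425,301],[439,368],[281,401]])/1.5
q=np.array([q[np.argmin(((q-p)**2).sum(1))] for p in g],float)
W=ray(d[n],q,.006)[:,:2]; a,o,R=fit(B,W)
print(np.degrees(a),o,"resid mm",((B@R.T+o-W)*1000).round(1).tolist())
np.save("pose.npy",[a,*o])
pts={"plate":[[-.115,.067,.03],[.025,.067,.03],[-.115,.017,.03]],"arm":[[-.05,.06,.054],[-.027,.06,.054],[-.027,.02,.054],[-.05,.02,.054]],
"keep":[[.089,-.022,.066],[.111,-.022,.066],[.111,.022,.066],[.089,.022,.066]],"board":np.c_[B,[.006]*4]}
for n,(x,y,w,h) in {"top":(172,195,126,80),"side":(225,180,85,105)}.items():
    f=6 if n=="top" else 5.7
    im=cv2.resize(d[n]["image"][y:y+h,x:x+w,::-1],None,fx=f,fy=f,interpolation=cv2.INTER_CUBIC)
    im=cv2.convertScaleAbs(im,alpha=1.7)
    for nm,P in pts.items():
        for t in ((proj(d[n],world(a,o,P))-[x,y]+.5)*f).astype(int): cv2.drawMarker(im,tuple(map(int,t)),{"plate":(255,0,0),"arm":(0,0,255),"keep":(255,0,255),"board":(0,255,0)}[nm],0,12,1)
    cv2.imwrite(f"pics/{n}1.png",im)
E
python3 m.py
```

```text
quad [[283, 201], [291, 246], [186, 267], [179, 221]]
-80.14793931012608 [0.49533089 0.09886988] resid mm [[0.5, 3.6], [0.9, -1.0], [-1.0, -3.9], [-0.3, 1.3]]
```

View pics/top1.png

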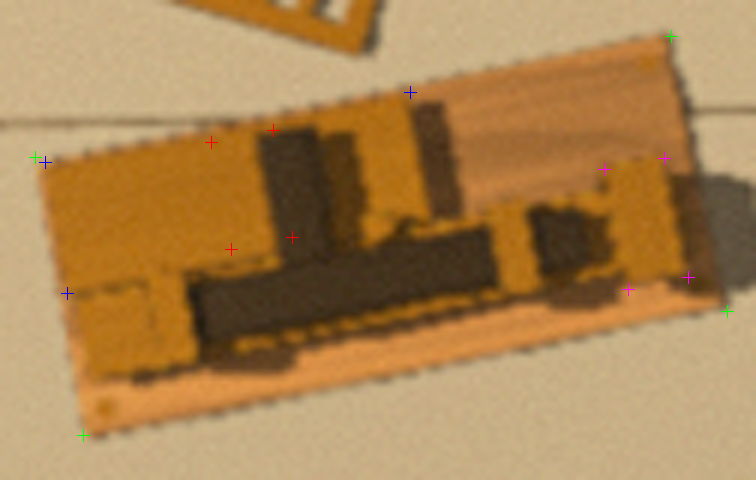

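View pics/side1.png

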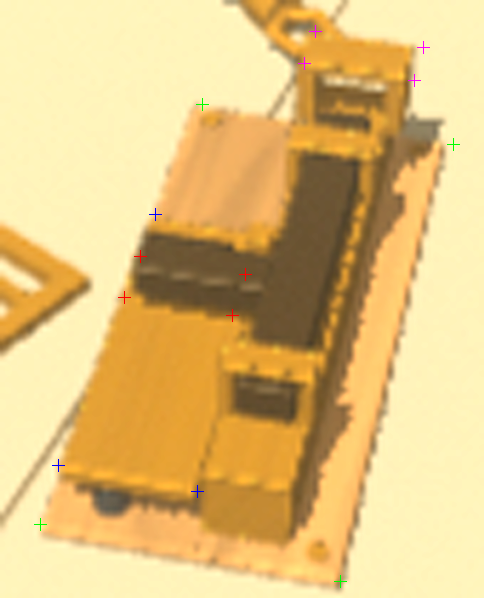

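```bash
cat > f.py <<'E'
from h import *
from scipy.optimize import least_squares
d=pickle.load(open("cams.pkl","rb"))
A=lambda dx,y,z:("b",-.05+dx,y,z)
T=[("t",(40,162),(-.122,.072,.006)),("t",(668,36),(.128,.072,.006)),("t",(724,306),(.128,-.036,.006)),("t",(87,438),(-.122,-.036,.006)),
("t",(408,96),(.025,.067,.03)),("t",(668,157),(.111,.022,.066)),("t",(685,273),(.111,-.022,.066)),("t",(608,168),(.089,.022,.066)),
("t",(260,137),A(0,.06,.054)),("t",(316,128),A(.023,.06,.053)),
("s",(44,530),(-.122,.072,.006)),("s",(190,108),(.128,.072,.006)),("s",(343,587),(-.122,-.036,.006)),("s",(60,468),(-.115,.067,.03)),
("s",(413,46),(.111,-.022,.066)),("s",(305,40),(.111,.022,.066)),("s",(141,268),A(0,.06,.054)),("s",(148,230),A(.023,.06,.053)),("s",(132,298),A(0,.06,.04))]
def res(p):
    r=[]
    for v,uv,P in T:
        if P[0]=="b":P=(P[1]+p[3],)+P[2:]
        n,off,f=("top",(172,195),6) if v=="t" else("side",(225,180),5.7)
        r.append(proj(d[n],world(p[0],p[1:3],P))[0]-(np.array(uv)/f+off-.5))
    return np.ravel(r)
a=np.load("pose.npy"); s=least_squares(res,[*a,.018],x_scale=[.1,.01,.01,.01],loss="soft_l1")
print(np.degrees(s.x[0]),s.x[1:]); print(res(s.x).reshape(-1,2).round(1).tolist())
np.save("pose.npy",s.x[:3])
E
python3 f.py
```

```text
-79.38128438641621 [0.49546512 0.09926752 0.01752561]
[[-1.2, 0.0], [-0.1, -0.6], [0.4, 0.1], [-0.4, 0.2], [-0.1, -0.7], [-1.1, -0.5], [0.3, 0.0], [-1.0, -0.2], [-0.7, -0.4], [0.2, -0.9], [-0.1, -0.3], [1.3, -0.4], [0.3, -0.9], [0.3, 0.1], [1.1, 0.2], [1.1, -1.5], [-0.8, 0.0], [0.5, 0.1], [0.8, -0.2]]
```

move_arm(
  moves="-0.33 -0.33 0 0 0 -0.09 0; -0.66 -0.66 0 0 0 -0.18 0; -1 -1 0 0 0 -0.273 0; -1 -1 0 0 0 -0.273 0",
  squeeze=40,
)

```text
time: 0.5
position: [0.225, 0.4806, 0.2329]
tool_rot: [-0.091, 0.996, -0.002, -0.001]
ft_force: [0.2, 0.6, 1.0]
grip_width: 0.0628
grip_force: 0.0
```

```bash
cat > s.py <<'E'
from h import *
from rig import robot
from scipy.spatial.transform import Rotation as Ro
p=np.load("pose.npy");o=robot.get_obs()
c,s=np.cos(p[0]),np.sin(p[0]);R=np.array([[c,-s],[s,c]])
rel=lambda v:R.T@(np.array(v)[:2]-p[1:])*1000
M=Ro.from_quat(o["tool_rot"]).as_matrix()
print("t",o["time"],"track mm",rel(o["position"]).round(1),"z",o["position"][2].round(4),"tool y in track",(R.T@M[:2,1]).round(3),"zaxis",M[:,2].round(3),"F track",(R.T@o["ft_force"][:2]).round(2),o["ft_force"][2].round(2),"w",o["grip_width"],"q",np.round(o["q"],2))
E
python3 s.py
```

```text
t 0.5 track mm [-424.7 -195.6] z 0.2329 tool y in track [-1.     0.002] zaxis [-0.001 -0.005 -1.   ] F track [-0.6   0.31] 0.99 w 0.06279665312503173 q [ 0.92  0.4   1.67 -0.    1.08 -0.83]
```

move_arm(
  moves="-0.3 -0.45 0 0 0 0 0; -0.6 -0.9 0 0 0 0 0",
)

```text
time: 0.7
position: [0.2936, 0.4138, 0.2335]
tool_rot: [-0.093, 0.996, 0.0, 0.0]
ft_force: [0.9, 0.6, 0.4]
grip_width: 0.0469
grip_force: 0.0
```

move_arm(
  moves="-0.3 -0.45 0 0 0 0 0; -0.6 -0.9 0 0 0 0 0",
)

```text
time: 0.9
position: [0.3643, 0.3414, 0.2335]
tool_rot: [-0.092, 0.996, 0.0, 0.0]
ft_force: [0.6, 0.8, 0.1]
grip_width: 0.0309
grip_force: 0.0
```

move_arm(
  moves="-0.3 -0.45 0 0 0 0 0; -0.6 -0.9 0 0 0 0 0",
)

```text
time: 1.1
position: [0.4344, 0.2696, 0.2335]
tool_rot: [-0.092, 0.996, 0.0, 0.0]
ft_force: [0.8, 0.8, 0.0]
grip_width: 0.0153
grip_force: 0.0
```

move_arm(
  moves="-0.2 -0.3 0 0 0 0 0; -0.4 -0.6 0 0 0 0 0; -0.4 -0.6 0 0 0 0 0; -0.4 -0.6 0 0 0 0 0; -0.4 -0.6 0 0 0 0 0",
)

```text
time: 1.6
position: [0.4825, 0.2198, 0.2332]
tool_rot: [-0.093, 0.996, 0.0, -0.001]
ft_force: [-0.6, -0.1, 0.2]
grip_width: 0.0006
grip_force: 0.0
```

```bash
python3 s.py
```

```text
t 1.6 track mm [-120.9    9.5] z 0.2332 tool y in track [-1. -0.] zaxis [-0.002  0.    -1.   ] F track [-0.06 -0.62] 0.25 w 0.0005754545135438524 q [ 0.22  0.4   1.67  0.    1.07 -1.54]
```

move_arm(
  moves="-0.17 -0.31 0.3 0 0 0 0; -0.345 -0.62 0.6 0 0 0 0; -0.345 -0.62 0.9 0 0 0 0; -0.345 -0.62 1 0 0 0 0",
)

```text
time: 2.0
position: [0.5264, 0.1648, 0.1308]
tool_rot: [-0.092, 0.996, 0.0, -0.003]
ft_force: [-0.0, 0.6, 0.1]
grip_width: 0.0008
grip_force: 0.0
```

move_arm(
  moves="0 0 0.3 0 0 0 0; 0 0 0.58 0 0 0 0; 0 0 0.58 0 0 0 0; 0 0 0.58 0 0 0 0",
)

```text
time: 2.4
position: [0.5283, 0.1656, 0.0761]
tool_rot: [-0.093, 0.996, 0.0, -0.0]
ft_force: [-0.2, 0.5, 0.8]
grip_width: 0.0004
grip_force: 0.0
```

```bash
python3 s.py; python3 - <<'E'
from rig import robot
import cv2
import numpy as np
t=robot.camera("top")["image"][160:290,150:320,::-1];s=robot.camera("side")["image"][110:290,210:330,::-1]
cv2.imwrite("pics/a.png",cv2.convertScaleAbs(np.hstack([cv2.resize(t,(440,336),interpolation=2),cv2.resize(cv2.copyMakeBorder(s,0,0,0,0,0),(336,504),interpolation=2)[:336]]) if 0 else np.hstack([cv2.copyMakeBorder(cv2.resize(t,(440,336),interpolation=2),0,168,0,0,0),cv2.resize(s,(336,504),interpolation=2)]),alpha=1.6))
E
```

```text
t 2.4 track mm [-59.1  44.5] z 0.0761 tool y in track [-1.    -0.002] zaxis [-0.001  0.    -1.   ] F track [-0.54 -0.13] 0.83 w 0.0004033869323299308 q [ 0.1   0.67  1.74  0.    0.74 -1.66]
```

View pics/a.png

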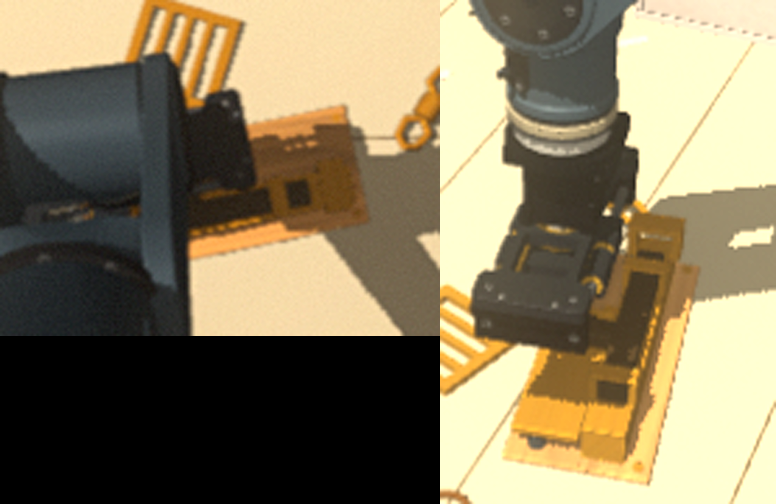

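move_arm(
  moves="0 0 0.1 0 0 0 0; 0 0 0.2 0 0 0 0; 0 0 0.28 0 0 0 0; 0 0 0.28 0 0 0 0",
)

```text
time: 2.9
position: [0.5279, 0.1642, 0.0462]
tool_rot: [-0.092, 0.996, -0.0, -0.001]
ft_force: [0.2, 0.6, 0.6]
grip_width: 0.0006
grip_force: 0.0
```

move_arm(
  moves="0 0 0.02 0 0 0 0; 0 0 0.04 0 0 0 0; 0 0 0.06 0 0 0 0; 0 0 0.08 0 0 0 0; 0 0 0.08 0 0 0 0",
)

```text
time: 3.4
position: [0.5291, 0.1644, 0.0398]
tool_rot: [-0.092, 0.996, -0.0, 0.0]
ft_force: [-0.8, -0.1, 4.0]
grip_width: 0.0002
grip_force: 1.8
```

```bash
python3 s.py
```

```text
t 3.4 track mm [-57.8  45. ] z 0.0398 tool y in track [-1.  0.] zaxis [ 0. -0. -1.] F track [-0.03 -0.78] 3.99 w 0.00021850198315757926 q [ 0.1   0.73  1.75 -0.    0.66 -1.66]
```

move_arm(
  moves="0 0 0.02 0 0 0 0; 0 0 0.04 0 0 0 0; 0 0 0.06 0 0 0 0; 0 0 0.08 0 0 0 0; 0 0 0.1 0 0 0 0; 0 0 0.1 0 0 0 0; 0 0 0.1 0 0 0 0",
)

```text
time: 4.1
position: [0.5291, 0.1644, 0.0298]
tool_rot: [-0.092, 0.996, -0.0, 0.0]
ft_force: [-0.1, 0.1, 5.7]
grip_width: 0.0003
grip_force: 3.2
```

```bash
python3 s.py
```

```text
t 4.1 track mm [-57.8  45.1] z 0.0298 tool y in track [-1.  0.] zaxis [ 0.001  0.    -1.   ] F track [-0.08 -0.08] 5.73 w 0.00026144768287498924 q [ 0.1   0.75  1.75 -0.    0.64 -1.66]
```

move_arm(
  moves="0 0 0.07 0 0 0 0; 0 -0.03 0.07 0 0 0 0; 0 -0.06 0.07 0 0 0 0; 0 -0.09 0.07 0 0 0 0; 0 -0.12 0.07 0 0 0 0; 0 -0.15 0.07 0 0 0 0; 0 -0.18 0.07 0 0 0 0; 0 -0.18 0.07 0 0 0 0",
)

```text
time: 4.9
position: [0.5333, 0.1523, 0.027]
tool_rot: [-0.09, 0.996, 0.004, 0.003]
ft_force: [-5.8, 20.5, 32.9]
grip_width: 0.0005
grip_force: 16.8
```

```bash
python3 s.py
```

```text
t 4.9 track mm [-45.2  47. ] z 0.027 tool y in track [-1.     0.005] zaxis [ 0.005  0.008 -1.   ] F track [-21.19  -1.95] 32.87 w 0.0004561300050022128 q [ 0.07  0.75  1.76  0.01  0.63 -1.69]
```

move_arm(
  moves="0 0 0 0 0 0 0; 0 0 0 0 0 0 0",
)

```text
time: 5.1
position: [0.5334, 0.1524, 0.027]
tool_rot: [-0.09, 0.996, 0.004, 0.003]
ft_force: [-5.6, 20.9, 32.6]
grip_width: 0.0008
grip_force: 16.7
```

move_arm(
  moves="0 0 -0.02 0 0 0 0; 0 0 -0.02 0 0 0 0; 0 0 -0.02 0 0 0 0",
)

```text
time: 5.4
position: [0.5337, 0.1499, 0.0272]
tool_rot: [-0.091, 0.996, 0.002, 0.003]
ft_force: [-2.9, 11.8, 21.1]
grip_width: 0.0001
grip_force: 10.4
```

```bash
python3 s.py; python3 - <<'E'
from rig import robot
import cv2
s=robot.camera("side")["image"][170:290,215:325,::-1]
cv2.imwrite("pics/b.png",cv2.convertScaleAbs(cv2.resize(s,None,fx=5,fy=5,interpolation=2),alpha=2))
E
```

```text
t 5.4 track mm [-42.8  46.9] z 0.0272 tool y in track [-1.     0.002] zaxis [ 0.005  0.004 -1.   ] F track [-12.1   -0.72] 21.11 w 7.14115129163548e-05 q [ 0.07  0.75  1.76  0.01  0.63 -1.69]
```

View pics/b.png

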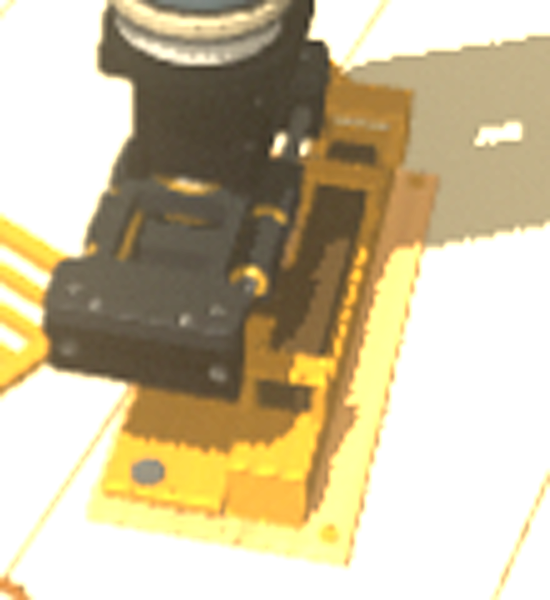

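move_arm(
  moves="0 0 -0.05 0 0 0 0; 0 0 -0.1 0 0 0 0; 0 0 -0.1 0 0 0 0",
)

```text
time: 5.75
position: [0.5334, 0.1478, 0.0356]
tool_rot: [-0.092, 0.996, 0.001, 0.002]
ft_force: [-0.2, 3.2, 5.2]
grip_width: 0.0004
grip_force: 3.2
```

```bash
python3 s.py
```

```text
t 5.75 track mm [-40.7  46.3] z 0.0356 tool y in track [-1.     0.001] zaxis [ 0.003  0.001 -1.   ] F track [-3.17  0.35] 5.22 w 0.0003889616348914373 q [ 0.07  0.73  1.75  0.    0.65 -1.69]
```

move_arm(
  moves="0 0 0.03 0 0 0 0; 0 0 0.062 0 0 0 0; 0 0 0.062 0 0 0 0; 0 0 0.062 0 0 0 0",
)

```text
time: 6.15
position: [0.5334, 0.1478, 0.0289]
tool_rot: [-0.092, 0.996, 0.001, 0.002]
ft_force: [0.4, 4.2, 6.5]
grip_width: 0.0005
grip_force: 4.2
```

```bash
python3 s.py
```

```text
t 6.15 track mm [-40.7  46.3] z 0.0289 tool y in track [-1.     0.001] zaxis [ 0.003  0.002 -1.   ] F track [-4.11  1.16] 6.46 w 0.0005275297078430629 q [ 0.07  0.75  1.76  0.    0.64 -1.69]
```

move_arm(
  moves="0 -0.02 0 0 0 0 0; 0 -0.04 0 0 0 0 0; 0 -0.06 0 0 0 0 0; 0 -0.08 0 0 0 0 0; 0 -0.1 0 0 0 0 0; 0 -0.1 0 0 0 0 0",
)

```text
time: 6.75
position: [0.5352, 0.1381, 0.0289]
tool_rot: [-0.092, 0.996, 0.001, 0.002]
ft_force: [-0.5, 4.8, 5.9]
grip_width: 0.0005
grip_force: 4.0
```

```bash
python3 s.py
```

```text
t 6.75 track mm [-30.9  46.2] z 0.0289 tool y in track [-1.     0.001] zaxis [ 0.003  0.002 -1.   ] F track [-4.79  0.4 ] 5.94 w 0.000506600650530043 q [ 0.05  0.75  1.76  0.    0.63 -1.71]
```

move_arm(
  moves="0 -0.02 0 0 0 0 0; 0 -0.04 0 0 0 0 0; 0 -0.06 0 0 0 0 0; 0 -0.08 0 0 0 0 0; 0 -0.1 0 0 0 0 0; 0 -0.12 0 0 0 0 0; 0 -0.14 0 0 0 0 0; 0 -0.16 0 0 0 0 0; 0 -0.18 0 0 0 0 0; 0 -0.2 0 0 0 0 0; 0 -0.22 0 0 0 0 0; 0 -0.22 0 0 0 0 0",
)

```text
time: 7.95
position: [0.5392, 0.1164, 0.0289]
tool_rot: [-0.092, 0.996, 0.001, 0.001]
ft_force: [1.0, 4.4, 6.6]
grip_width: 0.0006
grip_force: 4.0
```

```bash
python3 s.py
```

```text
t 7.95 track mm [-8.8 46.2] z 0.0289 tool y in track [-1.     0.001] zaxis [ 0.003  0.002 -1.   ] F track [-4.15  1.76] 6.65 w 0.0006175751893945959 q [ 0.01  0.75  1.76  0.    0.63 -1.75]
```

Bolt about 56 mm; push until the stop shows as a force rise.

move_arm(
  moves="0 -0.02 0 0 0 0 0; 0 -0.04 0 0 0 0 0; 0 -0.06 0 0 0 0 0; 0 -0.07 0 0 0 0 0; 0 -0.07 0 0 0 0 0",
)

```text
time: 8.45
position: [0.5405, 0.1096, 0.0289]
tool_rot: [-0.092, 0.996, 0.001, 0.001]
ft_force: [0.6, 4.0, 6.1]
grip_width: 0.0005
grip_force: 4.1
```

move_arm(
  moves="0 -0.01 0 0 0 0 0; 0 -0.02 0 0 0 0 0; 0 -0.02 0 0 0 0 0",
)

```text
time: 8.75
position: [0.5408, 0.1077, 0.0289]
tool_rot: [-0.092, 0.996, 0.001, 0.001]
ft_force: [0.3, 6.2, 6.3]
grip_width: 0.0
grip_force: 4.2
```

```bash
python3 s.py
```

```text
t 8.75 track mm [ 0.  46.1] z 0.0289 tool y in track [-1.     0.001] zaxis [ 0.003  0.002 -1.   ] F track [-6.02  1.47] 6.29 w 2.3717223728798647e-06 q [-0.01  0.75  1.76  0.    0.63 -1.76]
```

move_arm(
  moves="0 -0.01 0 0 0 0 0; 0 -0.02 0 0 0 0 0; 0 -0.02 0 0 0 0 0",
)

```text
time: 9.05
position: [0.541, 0.1071, 0.0289]
tool_rot: [-0.091, 0.996, 0.002, 0.001]
ft_force: [0.3, 9.7, 6.8]
grip_width: 0.0004
grip_force: 7.6
```

```bash
python3 s.py
```

```text
t 9.05 track mm [ 0.7 46.2] z 0.0289 tool y in track [-1.     0.002] zaxis [ 0.003  0.004 -1.   ] F track [-9.49  2.08] 6.75 w 0.00040778961449424177 q [-0.01  0.75  1.76  0.01  0.63 -1.77]
```

move_arm(
  moves="0 0.04 0 0 0 0 0; 0 0.08 0 0 0 0 0; 0 0.12 0 0 0 0 0; 0 0.12 -0.1 0 0 0 0; 0 0.12 -0.3 0 0 0 0; 0 0.12 -0.6 0 0 0 0; 0 0.12 -1 0 0 0 0; 0 0.12 -1 0 0 0 0",
)

```text
time: 9.85
position: [0.5409, 0.1165, 0.1328]
tool_rot: [-0.092, 0.996, -0.0, 0.005]
ft_force: [0.8, 0.2, 0.2]
grip_width: -0.0002
grip_force: 0.0
```

move_arm(
  moves="0.3 0.4 -0.2 0 0 0 0; 0.6 0.8 -0.4 0 0 0 0; 1 1 -0.5 0 0 0 0; 1 1 -0.5 0 0 0 0; 1 1 -0.5 0 0 0 0",
)

```text
time: 10.35
position: [0.4196, 0.1966, 0.1782]
tool_rot: [-0.093, 0.996, -0.0, -0.0]
ft_force: [0.2, 0.6, 0.6]
grip_width: 0.0004
grip_force: 0.0
```

```bash
python3 s.py; python3 - <<'E'
from rig import robot
import cv2
s=robot.camera("side")["image"][170:310,185:325,::-1]
cv2.imwrite("pics/c.png",cv2.convertScaleAbs(cv2.resize(s,None,fx=4,fy=4,interpolation=2),alpha=1.7))
E
```

```text
t 10.35 track mm [-109.6  -56.6] z 0.1782 tool y in track [-1.    -0.002] zaxis [-0.001 -0.    -1.   ] F track [-0.54  0.3 ] 0.56 w 0.0003786013029557634 q [ 0.2   0.4   1.89  0.    0.86 -1.56]
```

View pics/c.png

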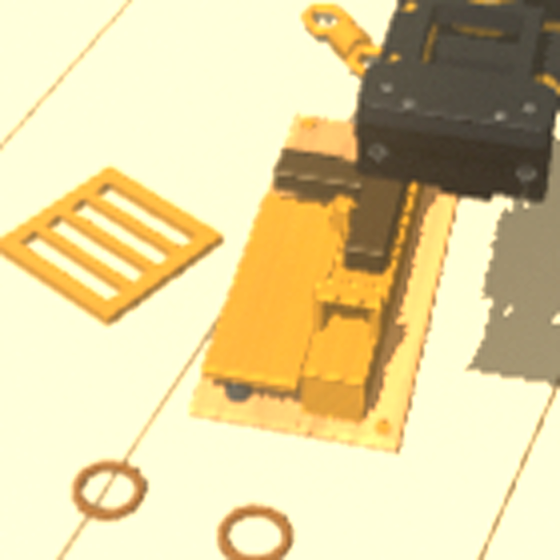

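The picture shows the arm at the far end at about (318,175). The plate is up, with the tooth just behind the arm near (340,215), and the grate, rings and swivel have not moved.

```bash
python3 -c "
from rig import robot
print(robot.hand_in())"
```

```text
the job is handed in; nothing more can be done
None
```

The bolt is pushed to its stop and the plunger has sprung up behind the arm; the grate, rings and swivel look undisturbed in the last picture, and the job was handed in at about 10.4 s with no verdict returned.

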